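Ready the folding parcel trolley and hold its handle at the second stop

ROBOT

A 6-joint arm with a two-finger parallel gripper is mounted at the origin on the work surface. World frame = base frame: x ahead of the robot, y to its left, z up, the work surface at z = 0. Lengths are in m, angles in rad, forces in N, time in s.
With the tool pointing down it reaches from about 0.275 to 0.75 m from the base axis. Payload 10.2 kg.
Tool frame: the origin (TCP) lies at the very end of the fingers, on their centre line; the grasp point (between the pads) lies 19 mm behind it (arm.grip_depth is the distance from the TCP to the grasp point, in m); z points along the fingers, y is the direction in which the jaws open and shut (so a half turn about z gives the same grasp; the last joint's range is limited). The gripper opens to 88 mm and grips with 3 to 60 N. Pads are 18 mm wide; open, the fingers measure 123 mm over their backs; the gripper's body (75 mm by 187 mm) begins 45 mm behind the grasp point.
Start: joints at [-1.332, 0.313, 1.498, -0, 1.331, -0.223], TCP at [0.234, -0.47, 0.239] pointing down, gripper open.
Joint ranges: [-2.94, 2.94], [-0.97, 2.17], [0.19, 2.56], [-1.23, 4.37], [0.02, 3.11], [-2.88, 2.88]. Speed limits (rad/s): [2.39, 2.39, 3.01, 3.14, 3.14, 3.14].

INTERFACE

Orientations are given as a rotation vector (axis times angle).
In Python, from plant import arm, cams, workorder gives the robot as it stands.
- The arm moves only by the tool apply_moves, never from a script. Its argument "steps" is a list of rows, each an object of numbers: "tx", "ty", "tz": the shift along the tool's x, y, z in mm; "roll": the turn about the tool's z in degrees; "jaw": the opening, from 0 (shut) to 1 (fully open). A call has 1 to 20 rows; each row is the pose to reach, as a shift and turn from the pose commanded when the call began, along the tool's axes at that moment; what a row does not reach only later rows make up. A row lasts 1/12 s, in which the tool goes at most 41.7 mm and 7.16 degrees, less where a joint would pass 70% of its speed; a pose out of reach is approached as far as the arm can. A call with a gripper value outside its range is refused whole. The fingers move at their own pace and stop on an object; the grip force is fixed at half the most. Time passes only in rows, so rows that repeat a pose let the fingers close. It gives the time, the measured TCP pose, the force and the opening at its end, in the units of the state.
- arm.sense(): the state, without advancing time (a new reading comes with each control period).
- cams.read_camera(name): name is "scene" or "top" or "wrist"; returns the picture (400x640x3 uint8, red, green, blue); there is no depth.
- cams.camera_params(name): a dict with "fx", "fy", "cx", "cy" (pixels), "dist_coeffs" ([k1, k2, p1, p2, k3] as OpenCV has them; the pictures are not rectified), "rvec" (rotation vector, rad) and "tvec" (3), from world to camera coordinates, as OpenCV has them. Camera axes: x right, y down, z forward; pixel columns grow to the right and rows downward; lengths in m; the calibration is good to about 2 mm. A picture is of the moment at which its call begins: read the wrist's pose just before it. camera_params takes no time and is no camera call; for the wrist camera it gives the pose at the moment of the call.
- workorder.sign_off(): hands the job in, once; it reports no verdict.
The state is a dict: "t": time; "joint_pos": joint angles; "joint_velocities": joint speeds; "joint_efforts": joint torques, N m; "ee_pos": TCP position; "ee_rot": TCP orientation; "contact_force": force on the tool from outside, world axes, zero at the start; "ft_torque": the same for the moment, N m; "gripper_width": opening from 0.0 (shut) to 1.0 (fully open).
Only numpy, scipy, OpenCV 4.12 (cv2) and the standard library are available. Lean on these libraries where they do the work, as an engineer would, in place of code of your own. Each camera call takes 0.05 s, during which the arm holds its last target.

TASK

Get the folding trolley that lies on the packing bench ready for a parcel: first swing its U-shaped foot frame up and over to its stop, so that it stands upright, square to the trolley. Then squeeze the release button in the handle's grip and draw the handle out past its first stop to the second one, which is fully out; let the button spring back so that the handle locks there, and finish with the gripper still holding the grip bar, beside the button and not on it. Leave the other things on the bench where they lie.

Things in the scene. Friction and masses are not known exactly. Their poses are not given: they have to be found in the camera images.
- trolley: folding parcel trolley lying on its back, heavy, does not shift. Origin on the bench (z = 0) under its middle; x points the way the handle pulls out, y across, z up. Outer tubes (27 mm) along x at y = -95 and +95 mm, 45 mm up, x = -190 to 160 mm; cross bridge at x = 138 to 162 mm, 56 mm high; flat straps at x = -165, -30 mm, under 50 mm high. 110 mm wheels at x = -190, y = -128 and 128 mm
- foot (a joint): angle of the U-shaped foot frame about its hinge, rad: 0 = folded flat over the trolley, grows as its free end swings up; 1.57 = upright, against its stop at 1.58. Stiff hinge: it stays where it is left, about 5 N at its bar raises it. Starts between 0 and 0.35
- foot_hinge (a point): middle of the foot frame's hinge axis (which runs along the trolley's y), 150 mm from the trolley's origin towards the wheels, 75 mm above the bench
- foot_bar (a point): middle of the foot frame's cross bar: round steel bar 12 mm thick, 90 mm straight along the trolley's y, free all round, 220 mm from the hinge axis. At joint 0 it is 75 mm above the bench at trolley x = 70 mm. The frame's legs run from its ends to the hinge at trolley y = -65 and +65 mm; thin wires join them 55 and 115 mm from the hinge
- handle (a joint): how far the handle is drawn out along the trolley's x, m: 0 = stowed, 0.110 = first stop, 0.218 to 0.222 = second stop, fully out. Starts stowed, locked. It is free only while the button is pressed 5.5 mm or more; let go between stops, it clicks in at the next stop it meets. Free, it slides with about 4 N (more at speed) and stays where it is left
- grip: the handle's black grip bar: 26 mm along the trolley's x, 216 mm along its y, 26 mm high; origin at its centre, 45 mm above the bench, axes as the trolley's. Stowed, its centre is at trolley x = 235 mm, with 60 mm free between it and the bridge; 16 mm steel tubes join its back at y = -95 and +95 mm
- button (a joint): how far the release button is pressed, m: 0 = sprung out, 0.0065 = fully in, about 8 N there
- button_face (a point): middle of the outer face of the silver-grey release button, in the middle of the grip bar's front face (away from the wheels): 42 mm along y, 16 mm high, standing 8.5 mm proud when out, 2 mm when in. It is pressed along the trolley's -x, so that gripping bar and button front to back squeezes it in
- tape_roll: bystander: roll of brown packing tape lying flat beside the path of the handle, 110 mm across, 48 mm high, 80 mm hole; origin centre of underside
- marker: bystander: marker pen, white with black cap, lying, 135 x 18 mm, beside the handle's path; origin on the underside near its middle
- cutter: bystander: grey carton knife lying behind the wheels, about 150 x 26 x 14 mm; origin on the underside near its middle
- carton: bystander: closed brown cardboard carton, 115 x 170 x 75 mm, beside the trolley on the side away from the robot; origin centre of underside
- label_roll: bystander: roll of white labels standing on its flat end, 90 mm across, 60 mm high; origin centre of underside
- tape_gun: bystander: hand tape dispenser with a roll in it and a black grip, about 180 x 65 x 120 mm; origin on its underside

How it is judged:
On the way, in this order (a step that is already met when the one before it is completed fails the run):
1. the foot frame has been swung up square, the handle still stowed (value of joint foot above 1.45 rad and value of joint handle below 0.02 m), for 0.2 s.
2. the release button is squeezed in by the fingers with the handle still stowed (value of joint button above 0.005 m and value of joint handle below 0.03 m and contact force between the fingers and grip above 2 N), for 0.1 s.
3. the handle has been drawn out past the first stop (value of joint handle above 0.14 m), for 0.1 s.
At the end, for the whole second after the job is handed in: the handle is drawn out to its second stop (over 214 mm) and at rest, the button has sprung back out (pressed less than 2 mm) so the latch is in, the fingers still grip the grip bar (over 3 N), and the foot frame still stands square (over 1.45 rad) (value of joint handle between 0.214 and 0.23 m and value of joint button below 0.002 m and value of joint foot above 1.45 rad and contact force between the fingers and grip above 3 N and velocity of joint handle between -0.01 and 0.01 m/s); the arm keeps its last pose, push and grip.
It fails at once if a bystander on the bench is shoved more than 30 mm (distance of any of tape_roll, marker, cutter, carton, label_roll, tape_gun from where it was at the start of the episode above 0.03 m).
It also fails if it takes over 48 s, if anything falls off the work surface, if the arm or the gripper's body presses on something with over 40 N, if the wrist force passes 120 N, or if a joint passes its speed limit or range.

## Working session

There is one attempt and no reset: what is moved stays moved. The work goes in short steps, Python scripts to look and compute and a tool call to move; the robot and the scene stay as the last step left them, time stands still between calls to the robot, and variables do not carry over. Pictures are saved under pics/ and viewed, and the job is handed in when it is done.

Besides the shell and the picture viewer there is one more tool, called by a JSON object that holds its "method" and its "body", one argument or row to a line. apply_moves: Moves the arm, as the interface text tells. Its arguments: {"type":"object","properties":{"steps":{"type":"array","items":{"type":"object","properties":{"tx":{"type":"number"},"ty":{"type":"number"},"tz":{"type":"number"},"roll":{"type":"number"},"jaw":{"type":"number"}}}}},"required":["steps"]}

```bash
ls; mkdir -p pics; python3 - <<'E'
from plant import arm,cams
import cv2
print(arm.sense())
for n in ("scene","top","wrist"):
    p=cams.camera_params(n);print(n,p)
    cv2.imwrite(f"pics/{n}0.png",cams.read_camera(n)[:,:,::-1])
E
```

```text
pics
{'t': 0.0, 'joint_pos': array([-1.33240825e+00,  3.13410407e-01,  1.49841446e+00, -1.94163033e-05,
        1.33097467e+00, -2.23395194e-01]), 'joint_velocities': array([-0.00232152,  0.00064858, -0.00015226,  0.00011079, -0.00020868,
       -0.00024592]), 'joint_efforts': array([ 2.24223294e-05, -4.02218199e+01, -2.52269572e+01,  6.93417317e-02,
        3.52191157e-02, -9.58276769e-05]), 'ee_pos': array([ 0.23384132, -0.4697829 ,  0.23818984]), 'ee_rot': array([-3.05704703e+00, -7.18670536e-01,  4.38155506e-05]), 'contact_force': array([ 0.31413267, -0.42431808, -0.30206815]), 'ft_torque': array([-0.00453699, -0.00165266,  0.01906208]), 'gripper_width': 0.9990855689352202}
scene {'fx': 362.09212620069064, 'fy': 362.09212620069064, 'cx': 320.9442193678794, 'cy': 196.5321351998802, 'dist_coeffs': array([-0.00989054,  0.        ,  0.        ,  0.        ,  0.        ]), 'rvec': array([ 1.12295805,  2.1663129 , -1.14166949]), 'tvec': array([ 0.32327177, -0.20081391,  1.65403339])}
top {'fx': 368.91044163736916, 'fy': 368.91044163736916, 'cx': 313.8133437135354, 'cy': 198.13721093952623, 'dist_coeffs': array([0.0113276, 0.       , 0.       , 0.       , 0.       ]), 'rvec': array([ 2.17735228, -2.20998019,  0.08969572]), 'tvec': array([0.03351038, 0.63216242, 1.21526787])}
wrist {'fx': 298.17274364697084, 'fy': 298.17274364697084, 'cx': 321.3182601404097, 'cy': 196.3322410525469, 'dist_coeffs': array([-0.0368035,  0.       ,  0.       ,  0.       ,  0.       ]), 'rvec': array([-2.46029996,  1.52369829,  0.22025101]), 'tvec': array([-0.52528215, -0.03941157,  0.39020514])}
```

View pics/scene0.png

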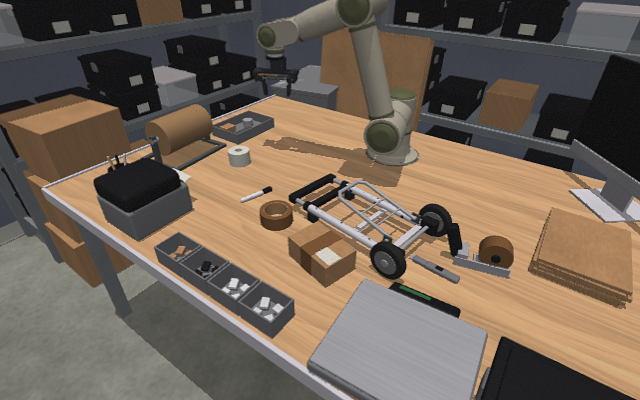

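View pics/top0.png

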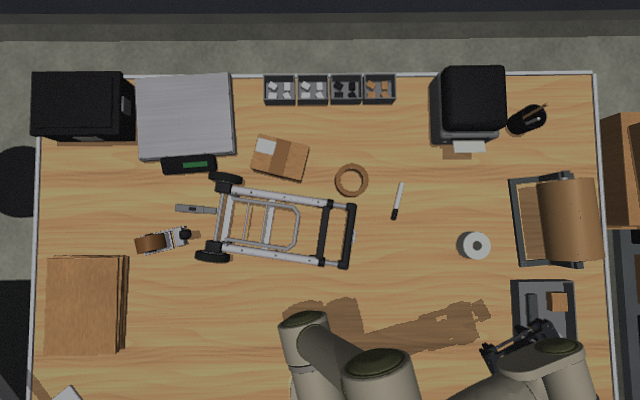

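View pics/wrist0.png

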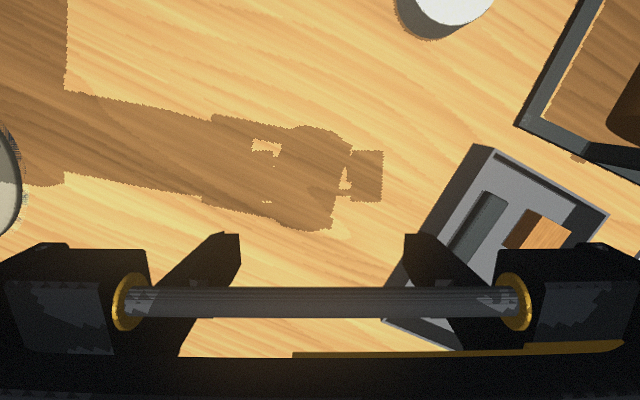

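```bash
cat > h.py <<'E'
import numpy as np,cv2
from plant import arm,cams
def proj(n,P):
    p=cams.camera_params(n);K=np.array([[p['fx'],0,p['cx']],[0,p['fy'],p['cy']],[0,0,1]])
    return cv2.projectPoints(np.float64(P).reshape(-1,1,3),p['rvec'],p['tvec'],K,p['dist_coeffs'])[0][:,0]
def ray(n,uv,p=None):
    p=p or cams.camera_params(n);K=np.array([[p['fx'],0,p['cx']],[0,p['fy'],p['cy']],[0,0,1]])
    x=cv2.undistortPoints(np.float64(uv).reshape(-1,1,2),K,p['dist_coeffs'])[:,0]
    R=cv2.Rodrigues(p['rvec'])[0];o=-R.T@p['tvec']
    d=np.c_[x,np.ones(len(x))]@R;return o,d/np.linalg.norm(d,axis=1)[:,None]
def onz(n,uv,z,p=None):
    o,d=ray(n,uv,p);return o+d*((z-o[2])/d[:,2])[:,None]
def zoom(img,x0,y0,x1,y1,s,out):
    cv2.imwrite(out,cv2.resize(img[y0:y1,x0:x1],None,fx=s,fy=s,interpolation=cv2.INTER_CUBIC))
E
python3 - <<'E'
from h import *
t=cv2.imread('pics/top0.png');s=cv2.imread('pics/scene0.png')
zoom(t,180,160,380,280,4,'pics/topz.png');zoom(s,270,160,470,290,4,'pics/scenez.png')
E
```

```text
(no output)
```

View pics/topz.png

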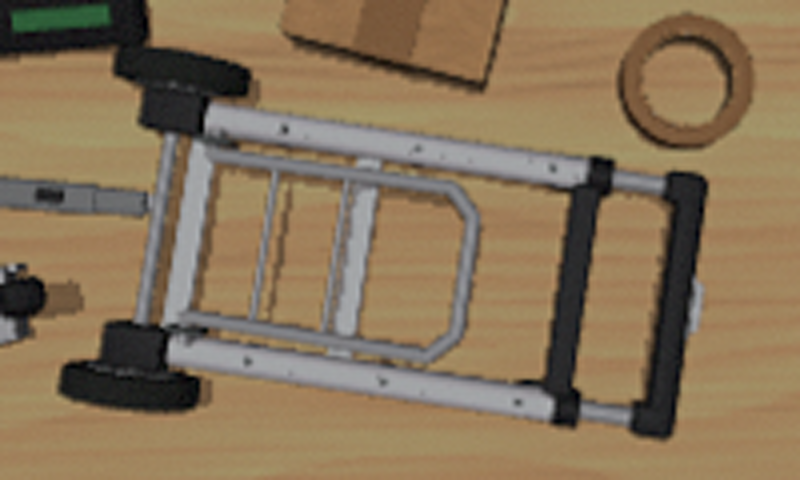

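View pics/scenez.png

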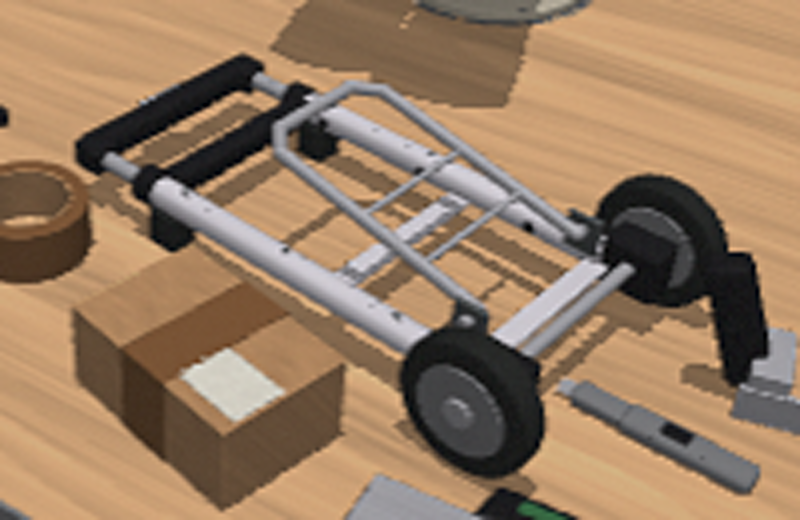

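```bash
python3 - <<'E'
from h import *
t=cv2.imread('pics/top0.png')
x0,y0,s=300,190,8
c=cv2.resize(t[y0:285,x0:375],None,fx=s,fy=s,interpolation=cv2.INTER_CUBIC)
m=(c.max(2)<75).astype(np.uint8)
m=cv2.morphologyEx(m,cv2.MORPH_OPEN,np.ones((s,s)))
cs,_=cv2.findContours(m,cv2.RETR_EXTERNAL,cv2.CHAIN_APPROX_NONE)
for k in cs:
    if cv2.contourArea(k)<2000: continue
    r=cv2.minAreaRect(k);b=cv2.boxPoints(r)
    uv=(b+.5)/s-.5+[x0,y0]
    print(np.round(uv,1).tolist());
    P=onz('top',uv,.058 ); print(np.round(P,4).tolist(),'mean',P.mean(0), [np.linalg.norm(P[i]-P[(i+1)%4]).round(4) for i in range(4)])
# bar: zoom pix of bar ends centreline in top & scene
tb=np.array([[472,218],[459,330]]);sb=np.array([[276,138],[350,90]])
tu=(tb+.5)/4-.5+[180,160];su=(sb+.5)/4-.5+[270,160]
for z in (.075,.1,.12,.14,.16): print(z,onz('top',tu.mean(0),z)[0], onz('scene',su.mean(0),z)[0])
def tri(a,b):
    o1,d1=ray('top',a);o2,d2=ray('scene',b);d1=d1[0];d2=d2[0]
    s=np.linalg.lstsq(np.c_[d1,-d2],o2-o1,rcond=None)[0]
    p,q=o1+s[0]*d1,o2+s[1]*d2;return (p+q)/2,np.linalg.norm(p-q)
print(tri(tu.mean(0),su.mean(0)))
# wheels: 
E
```

```text
[[336.7, 268.2], [345.9, 201.9], [357.1, 203.5], [347.8, 269.8]]
[[0.4036, -0.0453, 0.058], [0.6163, -0.0797, 0.058], [0.6107, -0.1158, 0.058], [0.398, -0.0809, 0.058]] mean [ 0.50715392 -0.08042577  0.058     ] [np.float64(0.2155), np.float64(0.0365), np.float64(0.2155), np.float64(0.0361)]
[[307.8, 264.3], [317.8, 197.1], [334.0, 199.5], [324.0, 266.7]]
[[0.4173, 0.0472, 0.058], [0.6333, 0.0117, 0.058], [0.6248, -0.0408, 0.058], [0.4089, -0.0047, 0.058]] mean [0.52108289 0.00335148 0.058     ] [np.float64(0.2189), np.float64(0.0532), np.float64(0.2189), np.float64(0.0526)]
0.075 [0.53403286 0.08310194 0.075     ] [0.47747596 0.05154427 0.075     ]
0.1 [0.53435245 0.08223323 0.1       ] [0.51160662 0.07072326 0.1       ]
0.12 [0.53460811 0.08153826 0.12      ] [0.53891115 0.08606645 0.12      ]
0.14 [0.53486378 0.08084329 0.14      ] [0.56621567 0.10140964 0.14      ]
0.16 [0.53511945 0.08014833 0.16      ] [0.5935202  0.11675283 0.16      ]
(array([0.53412542, 0.08240356, 0.11614646]), np.float64(0.0016992264658900048))
```

```bash
cat >> h.py <<'E'
from scipy.spatial.transform import Rotation as Ro
def frame():
    s=arm.sense();return s,s['ee_pos'],Ro.from_rotvec(s['ee_rot']).as_matrix()
def shift(target,xd=None):
    s,p,R=frame();print('pos',p.round(4),'w',round(s['gripper_width'],3),'F',s['contact_force'].round(1),'t',round(s['t'],2),'j6',s['joint_pos'].round(2)[-1])
    print('shift mm',(R.T@(np.array(target)-p)*1000).round(1))
    if xd is not None:
        v=R.T@np.array([*xd,0]);a=np.degrees(np.arctan2(v[1],v[0]))-90
        print('roll', [round((a+k)%360-360*(((a+k)%360)>180),1) for k in (0,180)])
E
python3 - <<'E'
from h import *
print(frame()[2].round(3));shift([.534,.082,.25],[-.16,-.987])
E
```

```text
[[ 0.895  0.446 -0.   ]
 [ 0.446 -0.895  0.001]
 [ 0.    -0.001 -1.   ]]
pos [ 0.2339 -0.4698  0.2383] w 0.999 F [-0.4  0.4  0. ] t 0.15 j6 -0.22
shift mm [ 514.6 -360.3  -11.2]
roll [np.float64(35.7), np.float64(-144.3)]
```

{"method": "apply_moves", "body": {
  "steps": [
    {"tx": 514, "ty": -360, "tz": -11, "roll": 35.7, "jaw": 1},
    {"tx": 514, "ty": -360, "tz": -11, "roll": 35.7, "jaw": 1},
    {"tx": 514, "ty": -360, "tz": -11, "roll": 35.7, "jaw": 1},
    {"tx": 514, "ty": -360, "tz": -11, "roll": 35.7, "jaw": 1},
    {"tx": 514, "ty": -360, "tz": -11, "roll": 35.7, "jaw": 1},
    {"tx": 514, "ty": -360, "tz": -11, "roll": 35.7, "jaw": 1},
    {"tx": 514, "ty": -360, "tz": -11, "roll": 35.7, "jaw": 1},
    {"tx": 514, "ty": -360, "tz": -11, "roll": 35.7, "jaw": 1},
    {"tx": 514, "ty": -360, "tz": -11, "roll": 35.7, "jaw": 1},
    {"tx": 514, "ty": -360, "tz": -11, "roll": 35.7, "jaw": 1},
    {"tx": 514, "ty": -360, "tz": -11, "roll": 35.7, "jaw": 1},
    {"tx": 514, "ty": -360, "tz": -11, "roll": 35.7, "jaw": 1},
    {"tx": 514, "ty": -360, "tz": -11, "roll": 35.7, "jaw": 1},
    {"tx": 514, "ty": -360, "tz": -11, "roll": 35.7, "jaw": 1},
    {"tx": 514, "ty": -360, "tz": -11, "roll": 35.7, "jaw": 1},
    {"tx": 514, "ty": -360, "tz": -11, "roll": 35.7, "jaw": 1},
    {"tx": 514, "ty": -360, "tz": -11, "roll": 35.7, "jaw": 1},
    {"tx": 514, "ty": -360, "tz": -11, "roll": 35.7, "jaw": 1}
  ]
}}

```text
t: 1.65
ee_pos: [0.5335, 0.0815, 0.2492]
ee_rot: [3.131, -0.251, -0.002]
contact_force: [0.7, -1.0, 0.4]
gripper_width: 0.998
```

```bash
python3 - <<'E'
from h import *
shift([.534,.082,.25],[-.16,-.987]);print(frame()[2].round(3))
p=cams.camera_params('wrist');im=cams.read_camera('wrist')[:,:,::-1];cv2.imwrite('pics/w1.png',im)
E
```

```text
pos [0.5335 0.0815 0.2492] w 0.998 F [ 0.7 -1.   0.4] t 1.65 j6 1.67
shift mm [ 0.5 -0.6 -0.8]
roll [np.float64(0.1), np.float64(-179.9)]
[[ 0.987 -0.159 -0.001]
 [-0.159 -0.987 -0.   ]
 [-0.001  0.    -1.   ]]
```

View pics/w1.png

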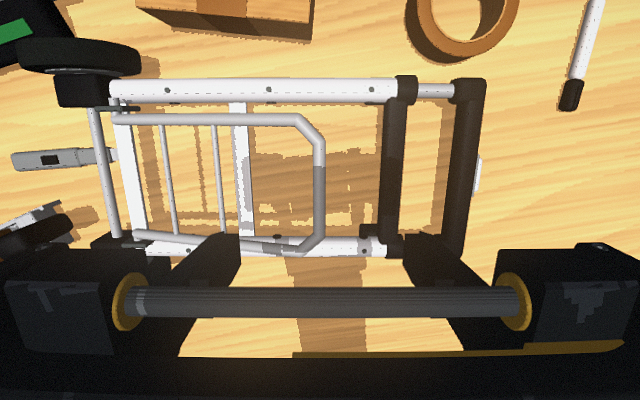

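```bash
python3 - <<'E'
from h import *
R=frame()[2];p0=np.array([.5335,.0815,.2492])
def show(l,uv,z):
    P=onz('wrist',uv,z)
    for a in P: print(l,a.round(4),'tool rel mm',(R.T@(a-p0)*1000).round(1))
show('bar',[[319.5,146],[319,190],[318.5,228]],.116)
show('button',[[475,158],[481,158],[473,196],[478,196]],.050)
show('grip top edges',[[457,100],[485,100],[444,235],[468,235]],.058)
show('bridge top edges',[[393,100],[416,100],[381,225],[400,225]],.056)
show('tube outer top',[[150,80],[380,79],[150,103],[380,102]],.055)
im=cv2.imread('pics/w1.png');zoom(im,360,60,500,270,3,'pics/w1z.png')
E
```

```text
bar [0.5719 0.0748 0.116 ] tool rel mm [ 39.1   0.4 133.2]
bar [0.5301 0.0822 0.116 ] tool rel mm [ -3.4  -0.2 133.2]
bar [0.491  0.0891 0.116 ] tool rel mm [-43.1  -0.8 133.2]
button [ 0.5216 -0.1018  0.05  ] tool rel mm [ 17.9 182.7 199.3]
button [ 0.5205 -0.1089  0.05  ] tool rel mm [ 17.9 189.9 199.3]
button [ 0.475  -0.0984  0.05  ] tool rel mm [-28.7 186.9 199.3]
button [ 0.474  -0.1046  0.05  ] tool rel mm [-28.7 193.1 199.3]
grip top edges [ 0.5907 -0.0797  0.058 ] tool rel mm [ 82.6 149.9 191.2]
grip top edges [ 0.5861 -0.1105  0.058 ] tool rel mm [ 82.9 181.  191.2]
grip top edges [ 0.4331 -0.0578  0.058 ] tool rel mm [-76.5 153.5 191.3]
grip top edges [ 0.4281 -0.0875  0.058 ] tool rel mm [-76.7 183.7 191.3]
bridge top edges [ 0.6015 -0.0109  0.056 ] tool rel mm [ 82.1  80.2 193.2]
bridge top edges [ 0.5976 -0.0358  0.056 ] tool rel mm [ 82.2 105.4 193.2]
bridge top edges [0.4582 0.0176 0.056 ] tool rel mm [-63.9  75.  193.3]
bridge top edges [ 0.4544 -0.0054  0.056 ] tool rel mm [-63.9  98.4 193.3]
tube outer top [0.6656 0.2463 0.055 ] tool rel mm [ 104.1 -183.9  194. ]
tube outer top [6.252e-01 5.000e-04 5.500e-02] tool rel mm [103.7  65.1 194.1]
tube outer top [0.6425 0.2536 0.055 ] tool rel mm [  80.1 -187.5  194.1]
tube outer top [0.6016 0.0032 0.055 ] tool rel mm [ 79.9  66.3 194.2]
```

View pics/w1z.png

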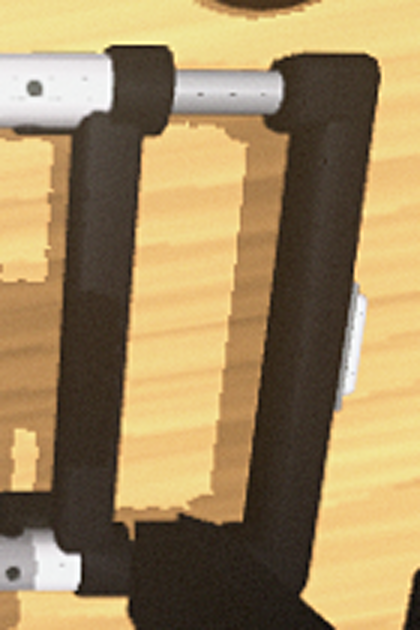

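{"method": "apply_moves", "body": {
  "steps": [
    {"tx": -4, "tz": 38, "jaw": 0.6},
    {"tx": -4, "tz": 76, "jaw": 0.6},
    {"tx": -4, "tz": 112, "jaw": 0.6},
    {"tx": -4, "tz": 140, "jaw": 0.6},
    {"tx": -4, "tz": 151, "jaw": 0.6},
    {"tx": -4, "tz": 151, "jaw": 0.6},
    {"tx": -4, "tz": 151, "jaw": 0.0},
    {"tx": -4, "tz": 151, "jaw": 0.0},
    {"tx": -4, "tz": 151, "jaw": 0.0},
    {"tx": -4, "tz": 151, "jaw": 0.0},
    {"tx": -4, "tz": 151, "jaw": 0.0},
    {"tx": -4, "tz": 151, "jaw": 0.0}
  ]
}}

```text
schema error: expected keys tx, ty, tz, roll, jaw
```

```bash
python3 - <<'E'
from h import *
shift([.534,.082,.25],[-.16,-.987]);print(frame()[2].round(4).tolist())
im=cams.read_camera('wrist')[:,:,::-1];cv2.imwrite('pics/w2.png',im)
im=cams.read_camera('scene')[:,:,::-1];zoom(im,230,60,480,290,3,'pics/s2.png')
# arc: tool y = trolley x
for th0 in (.187,):
  for k in range(0,17):
    th=th0+(1.60-th0)*k/16
    print(k,round(th,3),'ty',round(220*(np.cos(th)-np.cos(th0)),1),'tz',round(-220*(np.sin(th)-np.sin(th0)),1))
E
```

```text
pos [0.5333 0.0807 0.2494] w 1.001 F [ 0.2 -0.6  0.2] t 1.7 j6 1.67
shift mm [ 0.5 -1.4 -0.6]
roll [np.float64(-0.0), np.float64(180.0)]
[[0.987, -0.1606, -0.0009], [-0.1606, -0.987, -0.0002], [-0.0009, 0.0004, -1.0]]
0 0.187 ty 0.0 tz -0.0
1 0.275 ty -4.4 tz -18.9
2 0.364 ty -10.5 tz -37.3
3 0.452 ty -18.3 tz -55.2
4 0.54 ty -27.5 tz -72.3
5 0.629 ty -38.2 tz -88.5
6 0.717 ty -50.3 tz -103.6
7 0.805 ty -63.7 tz -117.7
8 0.893 ty -78.3 tz -130.5
9 0.982 ty -94.0 tz -142.0
10 1.07 ty -110.6 tz -152.1
11 1.158 ty -128.0 tz -160.7
12 1.247 ty -146.1 tz -167.6
13 1.335 ty -164.8 tz -173.0
14 1.423 ty -183.8 tz -176.7
15 1.512 ty -203.2 tz -178.7
16 1.6 ty -222.6 tz -179.0
```

View pics/s2.png

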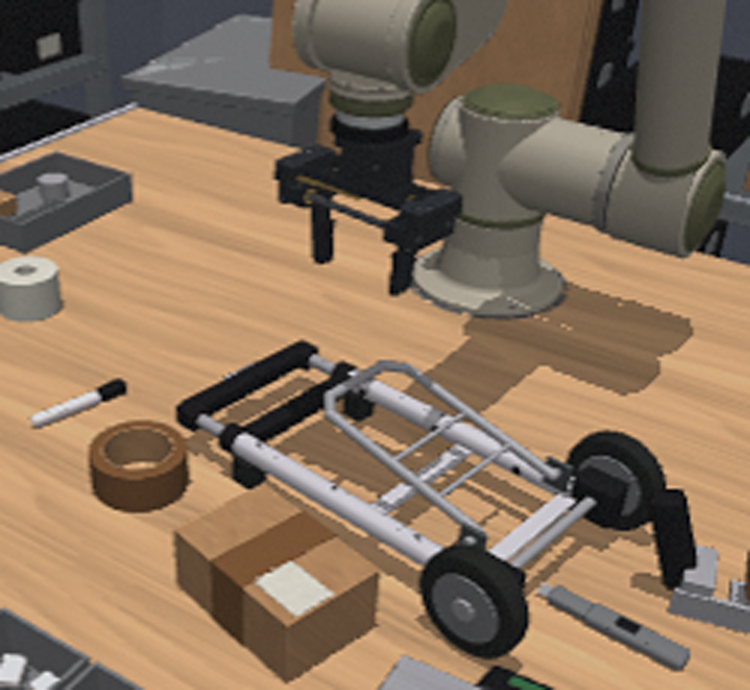

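View pics/w2.png

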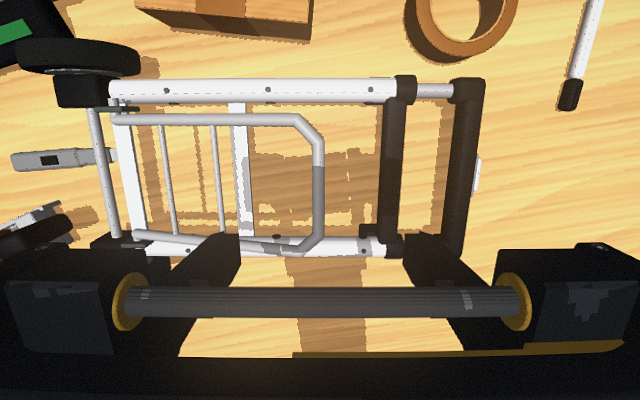

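```bash
python3 - <<'E'
from h import *
p=frame()[1]
print((proj('scene',[p,[.5301,.0822,.116]])-[230,60])*3)
E
```

```text
[[358.33606679 273.50678646]
 [354.59412805 382.8018718 ]]
```

{"method": "apply_moves", "body": {
  "steps": [
    {"tx": -4, "ty": 0, "tz": 38, "roll": 0, "jaw": 0.6},
    {"tx": -4, "ty": 0, "tz": 76, "roll": 0, "jaw": 0.6},
    {"tx": -4, "ty": 0, "tz": 112, "roll": 0, "jaw": 0.6},
    {"tx": -4, "ty": 0, "tz": 140, "roll": 0, "jaw": 0.6},
    {"tx": -4, "ty": 0, "tz": 151, "roll": 0, "jaw": 0.6},
    {"tx": -4, "ty": 0, "tz": 151, "roll": 0, "jaw": 0.6}
  ]
}}

```text
t: 2.3
ee_pos: [0.5286, 0.0811, 0.0971]
ee_rot: [3.131, -0.255, -0.006]
contact_force: [-1.0, 0.4, -0.5]
gripper_width: 0.602
```

```bash
python3 - <<'E'
from h import *
shift([.53,.082,.097],[-.16,-.987])
im=cams.read_camera('wrist')[:,:,::-1];cv2.imwrite('pics/w3.png',im)
im=cams.read_camera('scene')[:,:,::-1];zoom(im,230,60,480,250,3,'pics/s3.png')
E
```

```text
pos [0.5286 0.0811 0.0971] w 0.602 F [-1.   0.4 -0.5] t 2.3 j6 1.67
shift mm [ 1.3 -1.1  0. ]
roll [np.float64(-0.1), np.float64(179.9)]
```

View pics/s3.png

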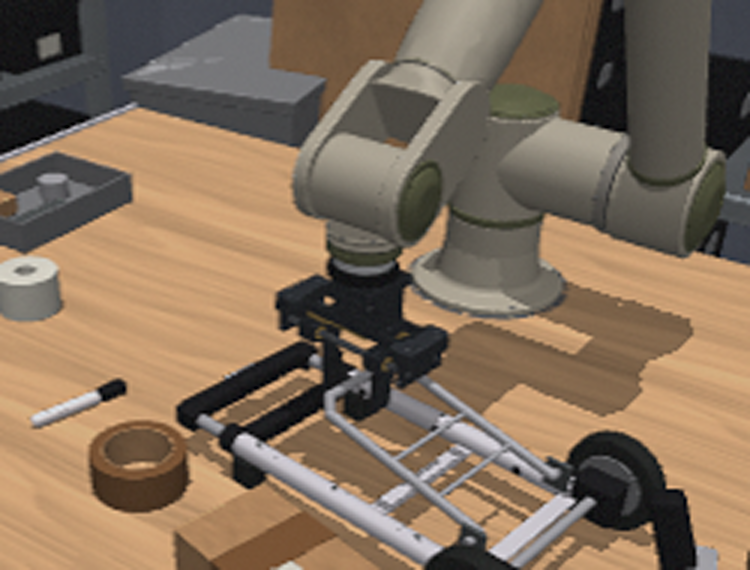

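View pics/w3.png

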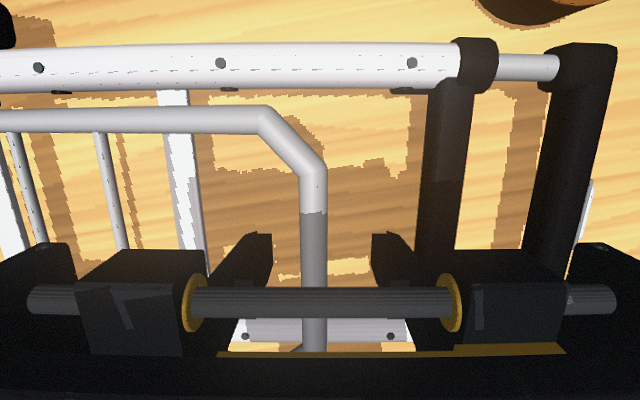

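{"method": "apply_moves", "body": {
  "steps": [
    {"tx": 0, "ty": 0, "tz": 0, "roll": 0, "jaw": 0},
    {"tx": 0, "ty": 0, "tz": 0, "roll": 0, "jaw": 0},
    {"tx": 0, "ty": 0, "tz": 0, "roll": 0, "jaw": 0},
    {"tx": 0, "ty": 0, "tz": 0, "roll": 0, "jaw": 0},
    {"tx": 0, "ty": 0, "tz": 0, "roll": 0, "jaw": 0},
    {"tx": 0, "ty": 0, "tz": 0, "roll": 0, "jaw": 0}
  ]
}}

```text
t: 2.9
ee_pos: [0.5298, 0.082, 0.0989]
ee_rot: [3.131, -0.253, 0.0]
contact_force: [-0.2, 0.6, -0.3]
gripper_width: 0.175
```

{"method": "apply_moves", "body": {
  "steps": [
    {"tx": 0, "ty": 0, "tz": 0, "roll": 0, "jaw": 0},
    {"tx": 0, "ty": 0, "tz": 0, "roll": 0, "jaw": 0},
    {"tx": 0, "ty": -2, "tz": -9, "roll": 0, "jaw": 0},
    {"tx": 0, "ty": -4.4, "tz": -19, "roll": 0, "jaw": 0},
    {"tx": 0, "ty": -10.5, "tz": -37, "roll": 0, "jaw": 0},
    {"tx": 0, "ty": -18.3, "tz": -55, "roll": 0, "jaw": 0},
    {"tx": 0, "ty": -27.5, "tz": -72, "roll": 0, "jaw": 0}
  ]
}}

```text
t: 3.48
ee_pos: [0.5347, 0.1143, 0.1691]
ee_rot: [-3.121, 0.252, -0.001]
contact_force: [25.8, 39.5, -35.3]
gripper_width: 0.098
```

```bash
python3 - <<'E'
from h import *
shift([.53,.082,.097])
im=cams.read_camera('scene')[:,:,::-1];zoom(im,230,60,480,250,3,'pics/s4.png')
E
```

```text
pos [0.5347 0.1143 0.1691] w 0.098 F [ 25.8  39.5 -35.3] t 3.48 j6 1.72
shift mm [ 0.6 33.4 71.7]
```

View pics/s4.png

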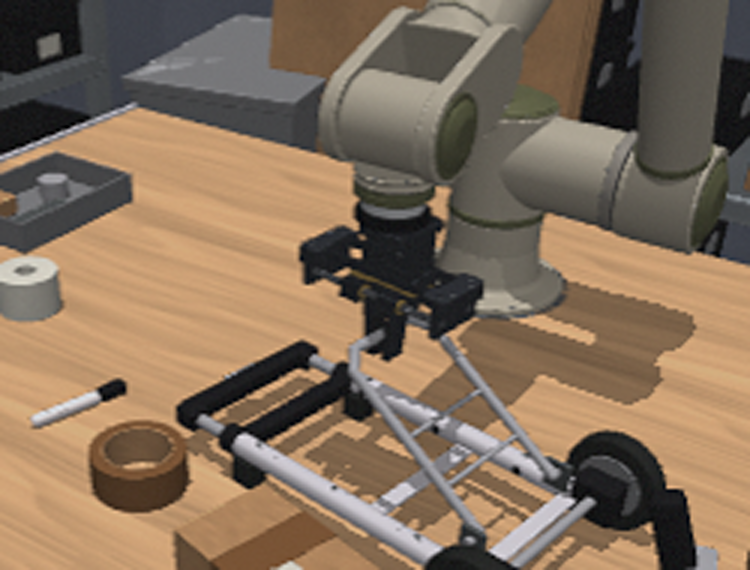

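{"method": "apply_moves", "body": {
  "steps": [
    {"tx": 0, "ty": 0, "tz": 0, "roll": 0, "jaw": 0.25},
    {"tx": 0, "ty": 0, "tz": 0, "roll": 0, "jaw": 0.25},
    {"tx": 0, "ty": 0, "tz": 0, "roll": 0, "jaw": 0.25}
  ]
}}

```text
t: 3.78
ee_pos: [0.534, 0.1095, 0.1706]
ee_rot: [3.131, -0.252, -0.001]
contact_force: [-0.0, -0.8, -0.2]
gripper_width: 0.248
```

```bash
python3 - <<'E'
from h import *
shift([.53,.082,.097])
im=cams.read_camera('wrist')[:,:,::-1];cv2.imwrite('pics/w4.png',im)
im=cams.read_camera('scene')[:,:,::-1];zoom(im,310,130,410,230,6,'pics/s5.png')
E
```

```text
pos [0.534  0.1095 0.1706] w 0.248 F [-0.  -0.8 -0.2] t 3.78 j6 1.72
shift mm [ 0.4 27.8 73.6]
```

View pics/s5.png

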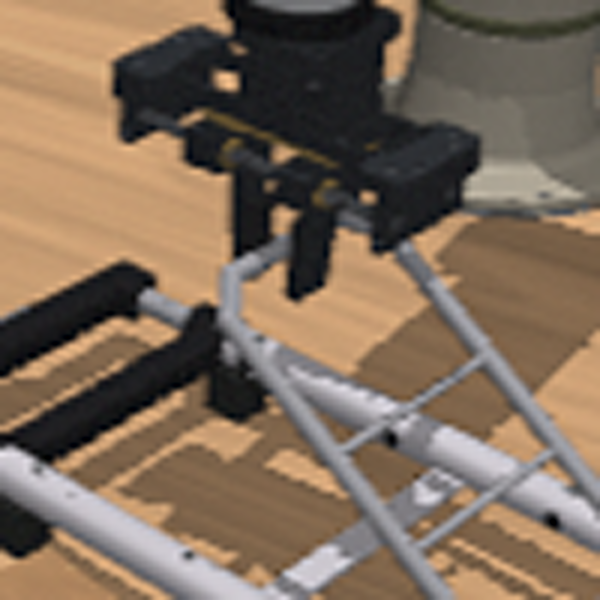

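View pics/w4.png

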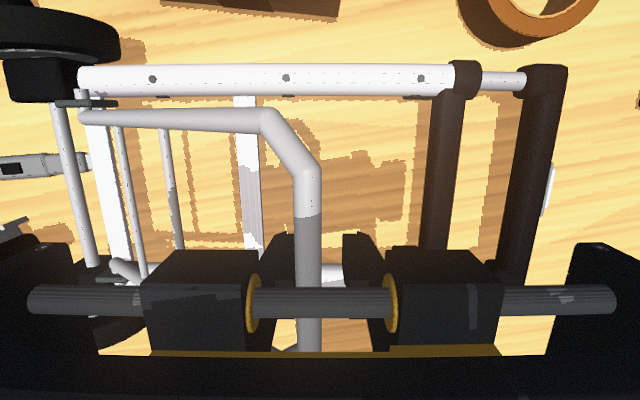

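```bash
python3 -c "
import numpy as np
for k in range(1,13):
  th=.586+(1.56-.586)*k/12;print(round(th,2),round(220*(np.cos(th)-np.cos(.586))-10),round(-220*(np.sin(th)-np.sin(.586))))"
```

```text
0.67 -20 -14
0.75 -32 -28
0.83 -45 -41
0.91 -58 -52
0.99 -73 -62
1.07 -88 -72
1.15 -104 -80
1.24 -121 -86
1.32 -138 -91
1.4 -155 -95
1.48 -173 -97
1.56 -191 -98
```

{"method": "apply_moves", "body": {
  "steps": [
    {"tx": 0, "ty": -8, "tz": 0, "roll": 0, "jaw": 0.25},
    {"tx": 0, "ty": -20, "tz": -14, "roll": 0, "jaw": 0.25},
    {"tx": 0, "ty": -32, "tz": -28, "roll": 0, "jaw": 0.25},
    {"tx": 0, "ty": -45, "tz": -41, "roll": 0, "jaw": 0.25},
    {"tx": 0, "ty": -58, "tz": -52, "roll": 0, "jaw": 0.25},
    {"tx": 0, "ty": -73, "tz": -62, "roll": 0, "jaw": 0.25},
    {"tx": 0, "ty": -88, "tz": -72, "roll": 0, "jaw": 0.25},
    {"tx": 0, "ty": -104, "tz": -80, "roll": 0, "jaw": 0.25},
    {"tx": 0, "ty": -121, "tz": -86, "roll": 0, "jaw": 0.25},
    {"tx": 0, "ty": -138, "tz": -91, "roll": 0, "jaw": 0.25},
    {"tx": 0, "ty": -138, "tz": -91, "roll": 0, "jaw": 0.25}
  ]
}}

```text
t: 4.8
ee_pos: [0.5567, 0.2473, 0.2628]
ee_rot: [-3.131, 0.251, -0.003]
contact_force: [0.5, 0.4, -0.1]
gripper_width: 0.247
```

```bash
python3 - <<'E'
from h import *
shift([.53,.082,.097])
im=cams.read_camera('wrist')[:,:,::-1];cv2.imwrite('pics/w5.png',im)
im=cams.read_camera('scene')[:,:,::-1];zoom(im,270,60,430,260,3,'pics/s6.png')
E
```

```text
pos [0.5567 0.2473 0.2628] w 0.247 F [ 0.5  0.4 -0.1] t 4.8 j6 1.96
shift mm [ -0.4 167.5 165.7]
```

View pics/s6.png

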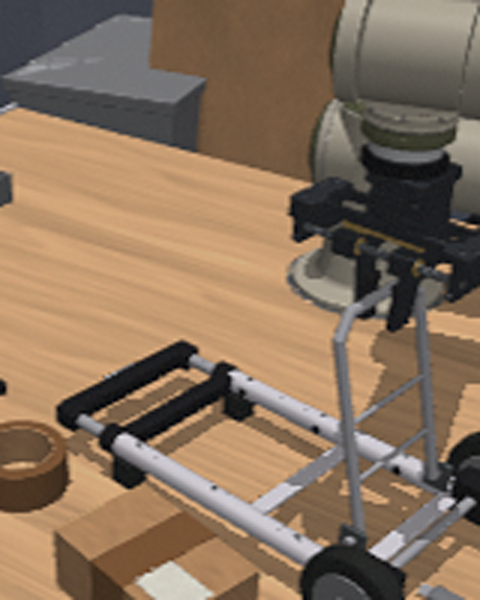

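View pics/w5.png

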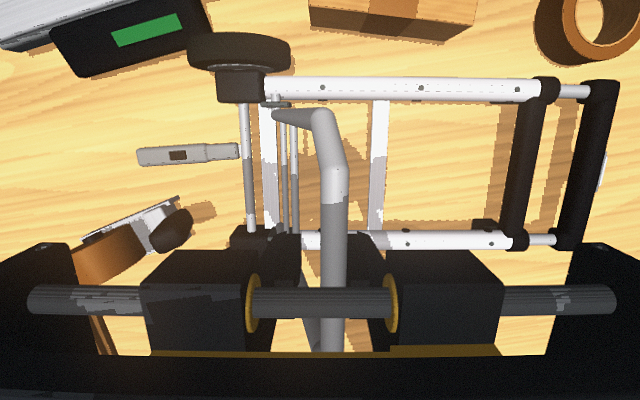

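{"method": "apply_moves", "body": {
  "steps": [
    {"tx": 0, "ty": -17, "tz": -4, "roll": 0, "jaw": 0.25},
    {"tx": 0, "ty": -35, "tz": -6, "roll": 0, "jaw": 0.25},
    {"tx": 0, "ty": -48, "tz": -7, "roll": 0, "jaw": 0.25},
    {"tx": 0, "ty": -54, "tz": -7, "roll": 0, "jaw": 0.25},
    {"tx": 0, "ty": -54, "tz": -7, "roll": 0, "jaw": 0.25}
  ]
}}

```text
t: 5.32
ee_pos: [0.5649, 0.2986, 0.2681]
ee_rot: [3.131, -0.253, -0.001]
contact_force: [-1.0, 0.0, -0.6]
gripper_width: 0.255
```

```bash
python3 - <<'E'
from h import *
shift([.53,.082,.097])
im=cams.read_camera('wrist')[:,:,::-1];cv2.imwrite('pics/w6.png',im)
im=cams.read_camera('scene')[:,:,::-1];zoom(im,270,60,430,260,3,'pics/s7.png')
E
```

```text
pos [0.5649 0.2986 0.2681] w 0.255 F [-1.   0.  -0.6] t 5.32 j6 2.04
shift mm [  0.4 219.4 171.2]
```

View pics/s7.png

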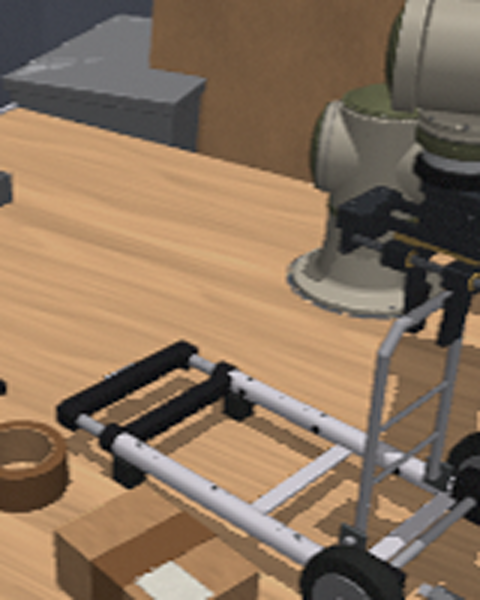

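View pics/w6.png

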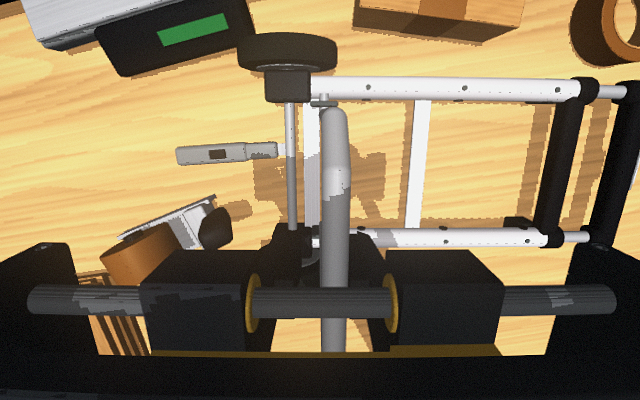

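{"method": "apply_moves", "body": {
  "steps": [
    {"tx": 0, "ty": -3, "tz": 0, "roll": 0, "jaw": 0.25},
    {"tx": 0, "ty": -5, "tz": 0, "roll": 0, "jaw": 0.25},
    {"tx": 0, "ty": -5, "tz": 0, "roll": 0, "jaw": 0.25}
  ]
}}

```text
t: 5.67
ee_pos: [0.5658, 0.3032, 0.2685]
ee_rot: [3.131, -0.254, -0.0]
contact_force: [0.0, -1.3, -1.1]
gripper_width: 0.249
```

```bash
python3 - <<'E'
from h import *
shift([.53,.082,.097])
E
```

```text
pos [0.5658 0.3032 0.2685] w 0.249 F [ 0.  -1.3 -1.1] t 5.67 j6 2.04
shift mm [  0.3 223.9 171.7]
```

{"method": "apply_moves", "body": {
  "steps": [
    {"tx": 0, "ty": -2, "tz": 0, "roll": 0, "jaw": 0.25},
    {"tx": 0, "ty": -4, "tz": 0, "roll": 0, "jaw": 0.25}
  ]
}}

```text
t: 5.83
ee_pos: [0.5662, 0.3049, 0.2685]
ee_rot: [3.125, -0.255, -0.003]
contact_force: [-8.7, -25.5, 1.5]
gripper_width: 0.255
```

{"method": "apply_moves", "body": {
  "steps": [
    {"tx": 0, "ty": -3, "tz": 0, "roll": 0, "jaw": 0.25}
  ]
}}

```text
t: 5.92
ee_pos: [0.5663, 0.3051, 0.2683]
ee_rot: [3.118, -0.258, -0.007]
contact_force: [-16.8, -45.9, 3.9]
gripper_width: 0.256
```

{"method": "apply_moves", "body": {
  "steps": [
    {"tx": 0, "ty": 0, "tz": 0, "roll": 0, "jaw": 0.25}
  ]
}}

```text
t: 6.0
ee_pos: [0.5662, 0.3049, 0.2683]
ee_rot: [3.118, -0.258, -0.008]
contact_force: [-12.2, -31.9, 3.7]
gripper_width: 0.253
```

```bash
python3 - <<'E'
from h import *
shift([.53,.082,.097])
im=cams.read_camera('top')[:,:,::-1];zoom(im,180,160,380,280,4,'pics/t8.png')
im=cams.read_camera('scene')[:,:,::-1];zoom(im,350,120,450,260,5,'pics/s8.png')
E
```

```text
pos [0.5662 0.3049 0.2683] w 0.253 F [-12.2 -31.9   3.7] t 6.0 j6 2.05
shift mm [  1.7 223.5 174.3]
```

View pics/s8.png

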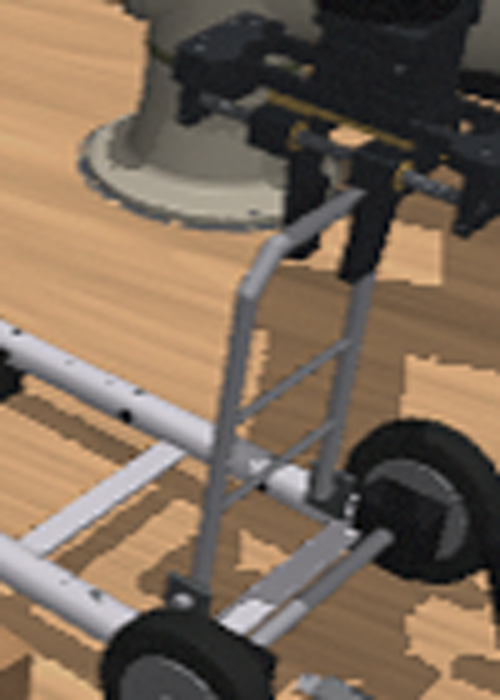

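{"method": "apply_moves", "body": {
  "steps": [
    {"tx": 0, "ty": 9, "tz": 0, "roll": 0, "jaw": 0.25},
    {"tx": 0, "ty": 9, "tz": 0, "roll": 0, "jaw": 0.3},
    {"tx": 0, "ty": 9, "tz": -25, "roll": 0, "jaw": 0.35},
    {"tx": 0, "ty": 9, "tz": -55, "roll": 0, "jaw": 0.5},
    {"tx": 0, "ty": 40, "tz": -60, "roll": 0, "jaw": 0.8},
    {"tx": 0, "ty": 80, "tz": -60, "roll": 0, "jaw": 0.8},
    {"tx": 0, "ty": 120, "tz": -55, "roll": 0, "jaw": 0.8},
    {"tx": 0, "ty": 160, "tz": -30, "roll": 0, "jaw": 0.8},
    {"tx": 0, "ty": 200, "tz": 0, "roll": 0, "jaw": 0.8},
    {"tx": -2, "ty": 240, "tz": 30, "roll": 0, "jaw": 0.8},
    {"tx": -2, "ty": 280, "tz": 60, "roll": 0, "jaw": 0.8},
    {"tx": -2, "ty": 320, "tz": 70, "roll": 0, "jaw": 0.8},
    {"tx": -2, "ty": 360, "tz": 80, "roll": 0, "jaw": 0.8},
    {"tx": -2, "ty": 390, "tz": 90, "roll": 0, "jaw": 0.8},
    {"tx": -2, "ty": 399, "tz": 90, "roll": 0, "jaw": 0.8},
    {"tx": -2, "ty": 399, "tz": 90, "roll": 0, "jaw": 0.8}
  ]
}}

```text
t: 7.43
ee_pos: [0.5002, -0.0865, 0.1776]
ee_rot: [-3.131, 0.26, 0.002]
contact_force: [0.1, 1.2, -0.3]
gripper_width: 0.8
```

```bash
python3 - <<'E'
from h import *
shift([.502,-.083,.15],[-.16,-.987])
im=cams.read_camera('wrist')[:,:,::-1];cv2.imwrite('pics/w9.png',im)
im=cams.read_camera('top')[:,:,::-1];zoom(im,180,160,380,280,4,'pics/t9.png')
im=cams.read_camera('scene')[:,:,::-1];zoom(im,230,100,450,290,3,'pics/s9.png')
E
```

```text
pos [ 0.5002 -0.0865  0.1776] w 0.8 F [ 0.1  1.2 -0.3] t 7.43 j6 1.33
shift mm [ 1.2 -3.7 27.6]
roll [np.float64(-0.3), np.float64(179.7)]
```

View pics/s9.png

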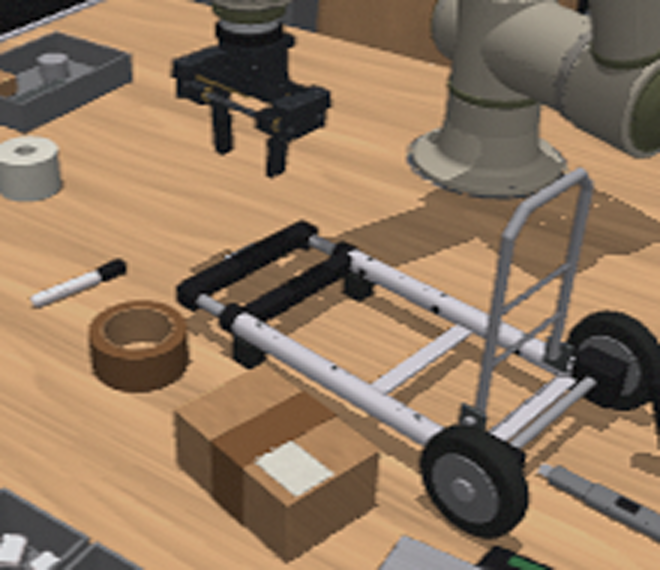

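View pics/w9.png

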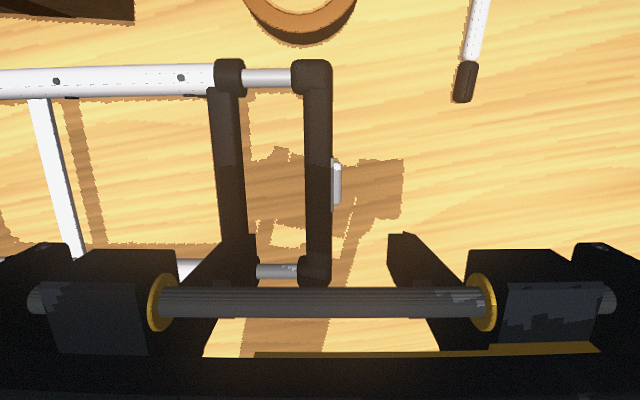

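```bash
python3 - <<'E'
from h import *
s,p0,R=frame()
def show(l,uv,z):
    for a in onz('wrist',uv,z): print(l,a.round(4),'tool rel mm',(R.T@(a-p0)*1000).round(1))
show('grip top edges',[[305,110],[332,110],[306,230],[331,230],[318,60],[316,287]],.058)
show('button',[[341,158],[341,210],[333,185],[341.5,185]],.052)
im=cv2.imread('pics/w9.png');zoom(im,270,40,370,300,3,'pics/w9z.png')
E
```

```text
grip top edges [ 0.5741 -0.0814  0.058 ] tool rel mm [ 71.5 -12.7 121.2]
grip top edges [ 0.5704 -0.1044  0.058 ] tool rel mm [ 71.5  10.6 121.2]
grip top edges [ 0.4642 -0.0627  0.058 ] tool rel mm [-40.  -13.5 121.1]
grip top edges [ 0.4603 -0.0866  0.058 ] tool rel mm [-40.   10.7 121. ]
grip top edges [ 0.6119 -0.099   0.058 ] tool rel mm [111.7  -1.4 121.2]
grip top edges [ 0.4003 -0.0618  0.058 ] tool rel mm [-103.2   -4.2  121. ]
button [ 0.5269 -0.1063  0.052 ] tool rel mm [ 28.9  19.5 127.1]
button [ 0.4768 -0.0991  0.052 ] tool rel mm [-21.7  20.4 127.1]
button [ 0.5027 -0.0952  0.052 ] tool rel mm [  3.3  12.4 127.1]
button [ 0.5014 -0.1031  0.052 ] tool rel mm [  3.3  20.4 127.1]
```

View pics/w9z.png

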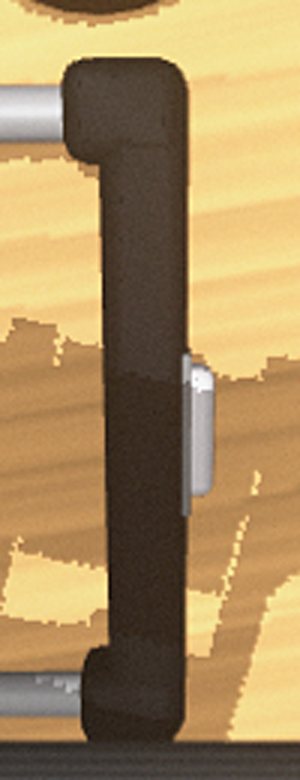

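{"method": "apply_moves", "body": {
  "steps": [
    {"tx": 4, "ty": 0, "tz": 35, "roll": 0, "jaw": 0.7},
    {"tx": 4, "ty": 0, "tz": 70, "roll": 0, "jaw": 0.7},
    {"tx": 4, "ty": 0, "tz": 105, "roll": 0, "jaw": 0.7},
    {"tx": 4, "ty": 0, "tz": 130, "roll": 0, "jaw": 0.7},
    {"tx": 4, "ty": 0, "tz": 148, "roll": 0, "jaw": 0.7},
    {"tx": 4, "ty": 0, "tz": 151, "roll": 0, "jaw": 0.7}
  ]
}}

```text
t: 8.08
ee_pos: [0.5039, -0.0817, 0.0253]
ee_rot: [-3.13, 0.25, 0.006]
contact_force: [-0.7, -0.3, -0.3]
gripper_width: 0.7
```

```bash
python3 - <<'E'
from h import *
shift([.502,-.083,.026],[-.16,-.987])
im=cams.read_camera('wrist')[:,:,::-1];cv2.imwrite('pics/w10.png',im)
E
```

```text
pos [ 0.5039 -0.0817  0.0253] w 0.7 F [-0.7 -0.3 -0.3] t 8.08 j6 1.34
shift mm [-1.7  1.6 -0.7]
roll [np.float64(0.1), np.float64(-179.9)]
```

View pics/w10.png

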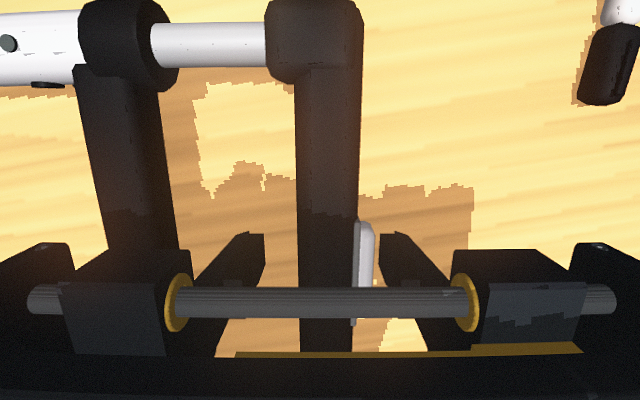

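{"method": "apply_moves", "body": {
  "steps": [
    {"tx": 0, "ty": 0, "tz": 0, "roll": 0, "jaw": 0},
    {"tx": 0, "ty": 0, "tz": 0, "roll": 0, "jaw": 0},
    {"tx": 0, "ty": 0, "tz": 0, "roll": 0, "jaw": 0},
    {"tx": 0, "ty": 0, "tz": 0, "roll": 0, "jaw": 0},
    {"tx": 0, "ty": 0, "tz": 0, "roll": 0, "jaw": 0},
    {"tx": 0, "ty": 0, "tz": 0, "roll": 0, "jaw": 0},
    {"tx": 0, "ty": 0, "tz": 0, "roll": 0, "jaw": 0},
    {"tx": 0, "ty": 0, "tz": 0, "roll": 0, "jaw": 0}
  ]
}}

```text
t: 8.8
ee_pos: [0.5055, -0.0852, 0.029]
ee_rot: [3.129, -0.253, 0.004]
contact_force: [-2.6, -8.3, 6.4]
gripper_width: 0.31
```

{"method": "apply_moves", "body": {
  "steps": [
    {"tx": 0, "ty": 3, "tz": 0, "roll": 0, "jaw": 0},
    {"tx": 0, "ty": 8, "tz": 0, "roll": 0, "jaw": 0},
    {"tx": 0, "ty": 16, "tz": 0, "roll": 0, "jaw": 0},
    {"tx": 0, "ty": 26, "tz": 0, "roll": 0, "jaw": 0},
    {"tx": 0, "ty": 36, "tz": 0, "roll": 0, "jaw": 0}
  ]
}}

```text
t: 9.22
ee_pos: [0.4999, -0.1192, 0.029]
ee_rot: [-3.131, 0.253, -0.004]
contact_force: [2.1, 4.5, 7.1]
gripper_width: 0.313
```

```bash
python3 - <<'E'
from h import *
shift([.502,-.083,.026],[-.16,-.987])
im=cams.read_camera('wrist')[:,:,::-1];cv2.imwrite('pics/w11.png',im)
im=cams.read_camera('scene')[:,:,::-1];zoom(im,230,100,450,290,3,'pics/s11.png')
E
```

```text
pos [ 0.4999 -0.1192  0.029 ] w 0.313 F [2.1 4.5 7.1] t 9.22 j6 1.27
shift mm [ -3.8 -36.1   3. ]
roll [np.float64(-0.0), np.float64(180.0)]
```

View pics/s11.png

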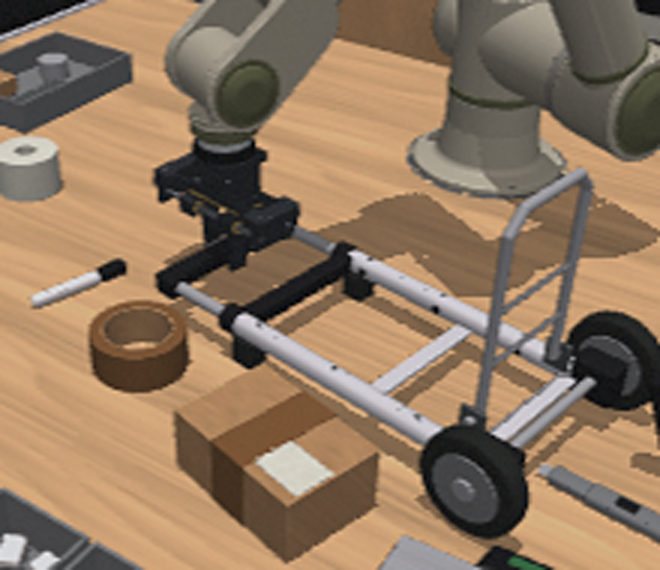

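View pics/w11.png

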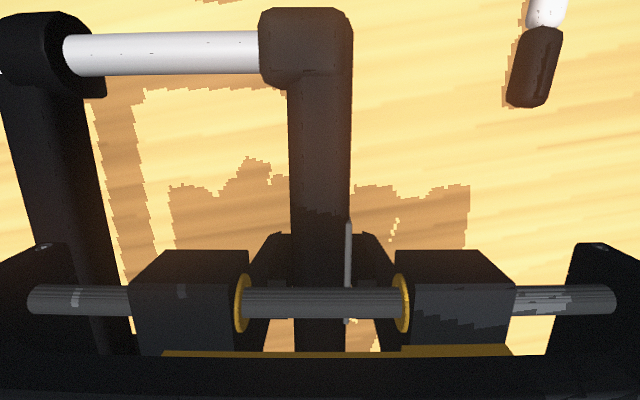

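```bash
python3 - <<'E'
from h import *
P=onz('top',[[395,219],[401,182]],.015);Q=onz('top',[[369,181],[351,181]],.048)
X=np.array([-.16,-.987]);Y=np.array([.987,-.16]);g=np.array([.5047,-.083])
for a in [*P,*Q]:
    d=a[:2]-g;print(a.round(3),'trolley x',235+1000*d@X,'y',1000*d@Y)
E
```

```text
[ 0.559 -0.248  0.015] trolley x 389.2015658954573 y 79.74105295859495
[ 0.684 -0.272  0.015] trolley x 393.0742842473102 y 206.77298246986226
[ 0.685 -0.158  0.048] trolley x 280.4272304047732 y 189.74109041721627
[ 0.686 -0.099  0.048] trolley x 221.6917467692408 y 181.05631374650073
```

{"method": "apply_moves", "body": {
  "steps": [
    {"tx": 0, "ty": 12, "tz": 0, "roll": 0, "jaw": 0},
    {"tx": 0, "ty": 24, "tz": 0, "roll": 0, "jaw": 0},
    {"tx": 0, "ty": 36, "tz": 0, "roll": 0, "jaw": 0},
    {"tx": 0, "ty": 48, "tz": 0, "roll": 0, "jaw": 0},
    {"tx": 0, "ty": 60, "tz": 0, "roll": 0, "jaw": 0},
    {"tx": 0, "ty": 72, "tz": 0, "roll": 0, "jaw": 0},
    {"tx": 0, "ty": 84, "tz": 0, "roll": 0, "jaw": 0},
    {"tx": 0, "ty": 96, "tz": 0, "roll": 0, "jaw": 0},
    {"tx": 0, "ty": 108, "tz": 0, "roll": 0, "jaw": 0},
    {"tx": 0, "ty": 120, "tz": 0, "roll": 0, "jaw": 0},
    {"tx": 0, "ty": 132, "tz": 0, "roll": 0, "jaw": 0},
    {"tx": 0, "ty": 144, "tz": 0, "roll": 0, "jaw": 0},
    {"tx": 0, "ty": 156, "tz": 0, "roll": 0, "jaw": 0},
    {"tx": 0, "ty": 166, "tz": 0, "roll": 0, "jaw": 0},
    {"tx": 0, "ty": 172, "tz": 0, "roll": 0, "jaw": 0},
    {"tx": 0, "ty": 176, "tz": 0, "roll": 0, "jaw": 0}
  ]
}}

```text
t: 10.65
ee_pos: [0.4715, -0.2935, 0.029]
ee_rot: [3.131, -0.254, 0.004]
contact_force: [1.3, 3.8, 6.8]
gripper_width: 0.311
```

```bash
python3 - <<'E'
from h import *
shift([.5055,-.0852,.029],[-.16,-.987])
im=cams.read_camera('scene')[:,:,::-1];zoom(im,200,80,450,290,3,'pics/s12.png')
E
```

```text
pos [ 0.4715 -0.2935  0.029 ] w 0.311 F [1.3 3.8 6.8] t 10.65 j6 0.96
shift mm [-1.000e-01 -2.111e+02 -0.000e+00]
roll [np.float64(-0.1), np.float64(179.9)]
```

View pics/s12.png

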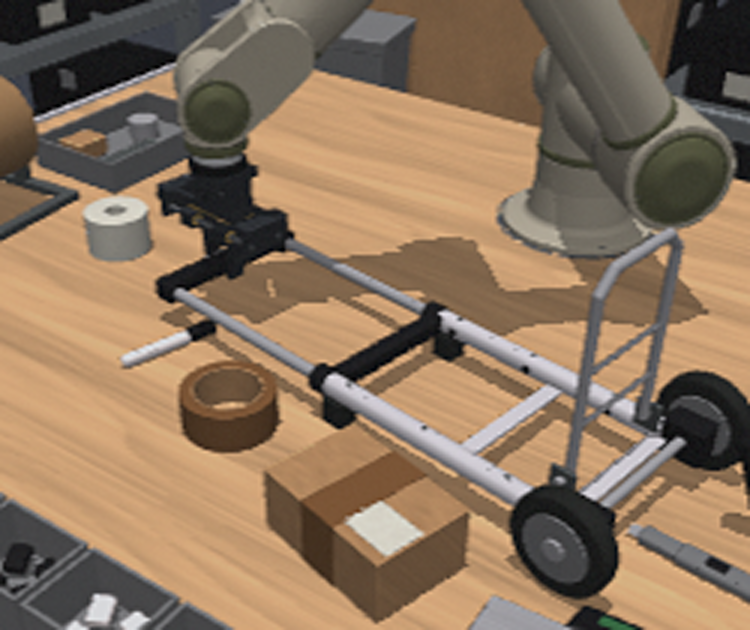

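Handle is at about 211 mm. I'll ease it on until the stop is felt.

{"method": "apply_moves", "body": {
  "steps": [
    {"tx": 0, "ty": 3, "tz": 0, "roll": 0, "jaw": 0},
    {"tx": 0, "ty": 6, "tz": 0, "roll": 0, "jaw": 0},
    {"tx": 0, "ty": 9, "tz": 0, "roll": 0, "jaw": 0},
    {"tx": 0, "ty": 10, "tz": 0, "roll": 0, "jaw": 0},
    {"tx": 0, "ty": 10, "tz": 0, "roll": 0, "jaw": 0}
  ]
}}

```text
t: 11.12
ee_pos: [0.4699, -0.3031, 0.029]
ee_rot: [3.13, -0.254, 0.004]
contact_force: [0.6, 1.6, 5.6]
gripper_width: 0.312
```

```bash
python3 - <<'E'
from h import *
shift([.5055,-.0852,.029],[-.16,-.987])
E
```

```text
pos [ 0.4699 -0.3031  0.029 ] w 0.312 F [0.6 1.6 5.6] t 11.12 j6 0.95
shift mm [ 0.000e+00 -2.208e+02 -1.000e-01]
roll [np.float64(-0.1), np.float64(179.9)]
```

{"method": "apply_moves", "body": {
  "steps": [
    {"tx": 0, "ty": 2, "tz": 0, "roll": 0, "jaw": 0},
    {"tx": 0, "ty": 4, "tz": 0, "roll": 0, "jaw": 0}
  ]
}}

```text
t: 11.28
ee_pos: [0.4697, -0.3045, 0.0289]
ee_rot: [-3.127, 0.254, -0.003]
contact_force: [8.3, 25.0, 14.6]
gripper_width: 0.313
```

{"method": "apply_moves", "body": {
  "steps": [
    {"tx": 0, "ty": 0, "tz": 0, "roll": 0, "jaw": 0},
    {"tx": 0, "ty": 0, "tz": 0, "roll": 0, "jaw": 0}
  ]
}}

```text
t: 11.45
ee_pos: [0.4697, -0.3044, 0.029]
ee_rot: [-3.128, 0.253, -0.003]
contact_force: [6.2, 16.1, 10.7]
gripper_width: 0.316
```

```bash
python3 - <<'E'
from h import *
shift([.5055,-.0852,.029],[-.16,-.987])
E
```

```text
pos [ 0.4697 -0.3044  0.029 ] w 0.316 F [ 6.2 16.1 10.7] t 11.45 j6 0.94
shift mm [ 1.000e-01 -2.221e+02  8.000e-01]
roll [np.float64(-0.1), np.float64(179.9)]
```

{"method": "apply_moves", "body": {
  "steps": [
    {"tx": 0, "ty": -1, "tz": 0, "roll": 0, "jaw": 0.7},
    {"tx": 0, "ty": -1, "tz": 0, "roll": 0, "jaw": 0.7},
    {"tx": 0, "ty": -1, "tz": 0, "roll": 0, "jaw": 0.7},
    {"tx": 0, "ty": -1, "tz": 0, "roll": 0, "jaw": 0.7},
    {"tx": 0, "ty": -1, "tz": 0, "roll": 0, "jaw": 0.7},
    {"tx": 0, "ty": -1, "tz": 0, "roll": 0, "jaw": 0.7}
  ]
}}

```text
t: 11.95
ee_pos: [0.4685, -0.3058, 0.0276]
ee_rot: [-3.131, 0.253, 0.001]
contact_force: [0.4, -0.6, -0.2]
gripper_width: 0.698
```

```bash
python3 - <<'E'
from h import *
shift([.4697,-.3044,.026],[-.16,-.987])
im=cams.read_camera('wrist')[:,:,::-1];cv2.imwrite('pics/w13.png',im)
E
```

```text
pos [ 0.4685 -0.3058  0.0276] w 0.698 F [ 0.4 -0.6 -0.2] t 11.95 j6 0.94
shift mm [ 1.  -1.6  1.6]
roll [np.float64(-0.0), np.float64(180.0)]
```

View pics/w13.png

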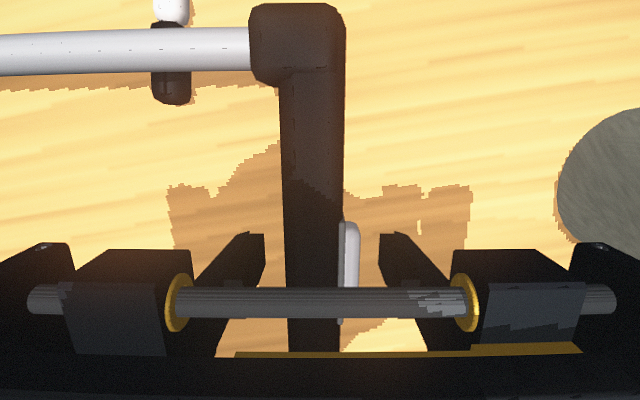

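{"method": "apply_moves", "body": {
  "steps": [
    {"tx": -12, "ty": -2, "tz": 1, "roll": 0, "jaw": 0.7},
    {"tx": -30, "ty": -3, "tz": 1, "roll": 0, "jaw": 0.7},
    {"tx": -45, "ty": -3, "tz": 1, "roll": 0, "jaw": 0.7},
    {"tx": -50, "ty": -3, "tz": 1, "roll": 0, "jaw": 0.7},
    {"tx": -50, "ty": -3, "tz": 1, "roll": 0, "jaw": 0.7},
    {"tx": -50, "ty": -3, "tz": 1, "roll": 0, "jaw": 0},
    {"tx": -50, "ty": -3, "tz": 1, "roll": 0, "jaw": 0},
    {"tx": -50, "ty": -3, "tz": 1, "roll": 0, "jaw": 0},
    {"tx": -50, "ty": -3, "tz": 1, "roll": 0, "jaw": 0},
    {"tx": -50, "ty": -3, "tz": 1, "roll": 0, "jaw": 0},
    {"tx": -50, "ty": -3, "tz": 1, "roll": 0, "jaw": 0},
    {"tx": -50, "ty": -3, "tz": 1, "roll": 0, "jaw": 0},
    {"tx": -50, "ty": -3, "tz": 1, "roll": 0, "jaw": 0},
    {"tx": -50, "ty": -3, "tz": 1, "roll": 0, "jaw": 0},
    {"tx": -50, "ty": -3, "tz": 1, "roll": 0, "jaw": 0}
  ]
}}

```text
t: 13.25
ee_pos: [0.42, -0.2947, 0.0267]
ee_rot: [-3.131, 0.253, -0.001]
contact_force: [5.1, 2.2, -2.0]
gripper_width: 0.29
```

```bash
python3 - <<'E'
from h import *
shift([.4697,-.3044,.026],[-.16,-.987])
im=cams.read_camera('wrist')[:,:,::-1];cv2.imwrite('pics/w14.png',im)
im=cams.read_camera('scene')[:,:,::-1];zoom(im,200,80,450,290,3,'pics/s14.png')
im=cams.read_camera('top')[:,:,::-1];cv2.imwrite('pics/t14.png',im)
E
```

```text
pos [ 0.42   -0.2947  0.0267] w 0.29 F [ 5.1  2.2 -2. ] t 13.25 j6 0.89
shift mm [50.6  1.6  0.7]
roll [np.float64(-0.0), np.float64(180.0)]
```

View pics/w14.png

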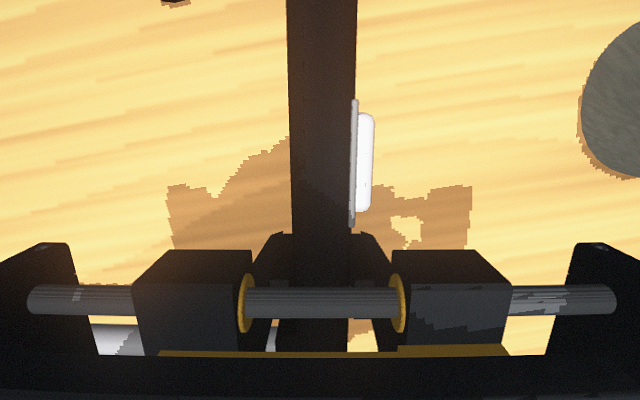

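View pics/s14.png

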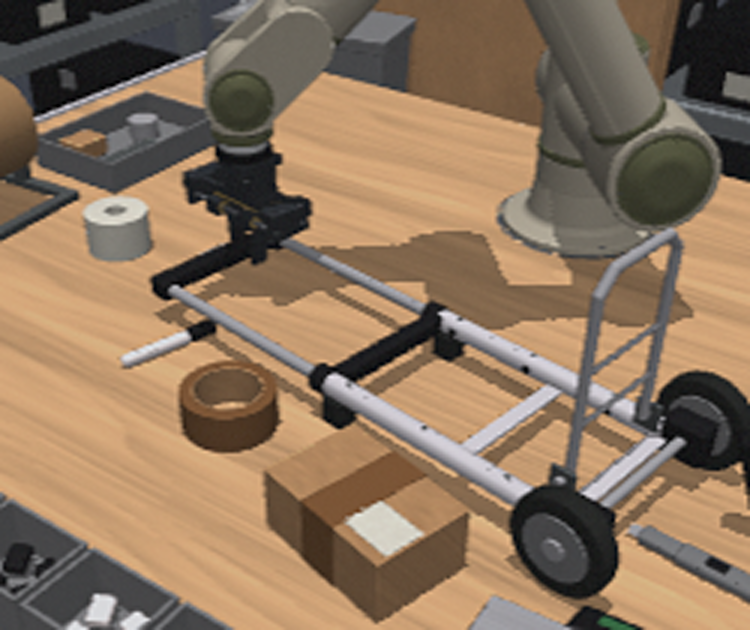

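View pics/t14.png

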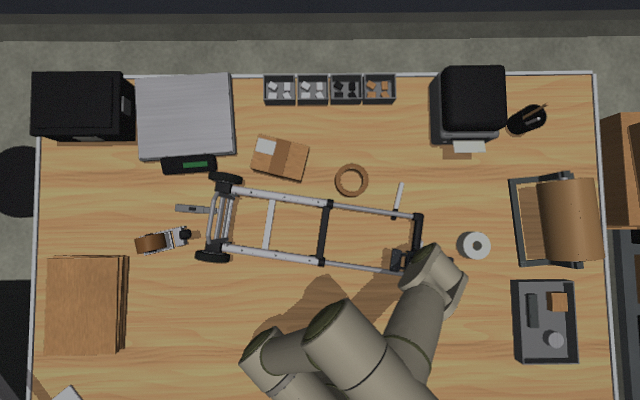

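{"method": "apply_moves", "body": {
  "steps": [
    {"tx": 0, "ty": -2, "tz": 0, "roll": 0, "jaw": 0},
    {"tx": 0, "ty": -4, "tz": 0, "roll": 0, "jaw": 0},
    {"tx": 0, "ty": -4, "tz": 0, "roll": 0, "jaw": 0}
  ]
}}

```text
t: 13.65
ee_pos: [0.4206, -0.2913, 0.0267]
ee_rot: [3.13, -0.253, 0.001]
contact_force: [2.6, -3.1, -5.4]
gripper_width: 0.29
```

```bash
python3 - <<'E'
from h import *
shift([.42,-.2947,.0267])
E
```

```text
pos [ 0.4206 -0.2913  0.0267] w 0.29 F [ 2.6 -3.1 -5.4] t 13.65 j6 0.9
shift mm [-0.   3.4  0. ]
```

{"method": "apply_moves", "body": {
  "steps": [
    {"tx": 0, "ty": -2, "tz": 0, "roll": 0, "jaw": 0},
    {"tx": 0, "ty": -3, "tz": 0, "roll": 0, "jaw": 0},
    {"tx": 0, "ty": -3, "tz": 0, "roll": 0, "jaw": 0}
  ]
}}

```text
t: 13.9
ee_pos: [0.4207, -0.2908, 0.0267]
ee_rot: [3.126, -0.252, 0.002]
contact_force: [-2.0, -18.7, -12.6]
gripper_width: 0.289
```

```bash
python3 - <<'E'
from h import *
shift([.42,-.2947,.0267])
E
```

```text
pos [ 0.4207 -0.2908  0.0267] w 0.289 F [ -2.  -18.7 -12.6] t 13.9 j6 0.9
shift mm [-0.1  3.9  0. ]
```

{"method": "apply_moves", "body": {
  "steps": [
    {"tx": 0, "ty": 2, "tz": 0, "roll": 0, "jaw": 0},
    {"tx": 0, "ty": 4, "tz": 0, "roll": 0, "jaw": 0},
    {"tx": 0, "ty": 4.5, "tz": 0, "roll": 0, "jaw": 0},
    {"tx": 0, "ty": 4.5, "tz": 0, "roll": 0, "jaw": 0},
    {"tx": 0, "ty": 4.5, "tz": 0, "roll": 0, "jaw": 0},
    {"tx": 0, "ty": 4.5, "tz": 0, "roll": 0, "jaw": 0},
    {"tx": 0, "ty": 4.5, "tz": 0, "roll": 0, "jaw": 0}
  ]
}}

```text
t: 14.48
ee_pos: [0.4204, -0.2923, 0.0267]
ee_rot: [3.131, -0.253, 0.001]
contact_force: [4.8, 1.0, -4.1]
gripper_width: 0.291
```

```bash
python3 - <<'E'
from h import *
from plant import workorder
shift([.42,-.2947,.0267])
print(workorder.sign_off())
E
```

```text
pos [ 0.4204 -0.2923  0.0267] w 0.291 F [ 4.8  1.  -4.1] t 14.48 j6 0.9
shift mm [ 0.   2.5 -0. ]
the job is handed in; nothing more can be done
None
```

The trolley is ready for a parcel, and I handed the job in at about 14.5 s; the sign-off itself gave no verdict.

- **Foot frame:** I swung it up until it met its stop, where the push force rose to about 49 N at the fingers. The pictures still showed it upright just before the last small handle test and sign-off.
- **Handle:** I squeezed bar and button together and drew the handle out until I felt the second stop at about 222 mm. I then let the button spring back, which the picture confirmed.
- **Final grip:** The gripper holds the grip bar about 50 mm to the side of the button, at 25.5 mm opening for a 26 mm bar.
- **Lock check:** Pushed back, the handle moved only about 4 mm and then resisted with about 19 N. I left it inside that play, at roughly 219–220 mm.
- **Bystanders:** None had visibly moved in the last top view.

While I raised the foot frame gripped, the wrist force rose to about 59 N because my arc did not quite match the bar's. I opened the jaws to a loose cage and pushed the rest of the way, and no limit was passed in any reading I took.

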